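# Try the cabinet door, free its catch if it holds, and keep the door open

## Task

A colleague needs both hands free to reach into the small white bench cabinet. First try its blue door with a firm tug on the bar handle, before touching the green release plunger on the roof: if the door comes, just swing it on open; only if the catch holds it, push the plunger fully in and then swing the door open by the handle. The door closes itself, so finish while still holding the handle, with the door standing still and at least 45 degrees open, and do not shift the things standing round about.

Things in the scene. Friction and masses are not known exactly. Their poses are not given: they have to be found in the camera images.
- cabinet: White box cabinet screwed to the worktop, 150 deep (x), 170 wide (y), 200 mm high. Origin at the centre of its underside, z up, front towards its -x. The catch inside is hidden: whether it holds the door at the start varies; it settles in 0.5 s. Caught, it stops the door firmly after about 0.03 rad (4 mm at the handle) of play. The plunger pushed fully in frees it for good.
- door (a joint): Angle of the blue door, rad: 0 shut, grows to 1.6 as it opens towards the robot (clockwise from above; hinge at the left, +y, front edge). 14 mm thick, 168 mm wide, front face 90 mm in front of the cabinet's origin. A spring shuts it when let go: an uncaught door needs about 1.5 N at the handle to start, 3 N at 0.9 rad.
- door_hinge (a point): Point on the upright hinge axis, 185 mm above the worktop; it does not move as the door opens. In the cabinet's frame it lies at x -82, y +82 mm.
- handle (a point): Upright bar pull, 14 mm diameter, by the door's right edge. This point is on the bar's axis 185 mm above the worktop; axes turn with the door, -x away from its face, z up. Axis 45 mm off the face (38 mm gap). Bar is clear from 50 mm below it to its top 30 mm above (15 mm above the roof); 10 mm stand-offs 55 and 100 mm below. Shut, it lies 53 mm in front and 127 mm right of the hinge axis.
- plunger (a joint): Travel of the green release plunger, m: 0 out (as it starts), 0.012 fully in. Needs about 4 N downward, and stays where it is left.
- plunger_top (a point): Centre of the flat top of the green plunger, a round cap of 28 mm diameter on the roof; 20 mm above the roof when out (220 mm above the worktop), 8 mm above it when in.
- green_rack: Loose bystander: flat green 96-hole rack, 114 x 225 x 28 mm, at the left. Origin at the centre of its underside.
- sample_box: Loose bystander: white lidded sample box, 162 x 112 x 53 mm, at the right. Origin at the centre of its underside.
- blue_rack: Loose bystander: small blue tube rack, 135 x 66 x 78 mm, at the right. Origin at the centre of its underside.

How it is judged:
By the outcome, as a careful person would: the job done as asked, in the order asked, and still so for the second after the job is handed in, while the arm keeps its last pose, push and grip.
It also fails if it takes over 48 s, if anything falls off the work surface, if the arm or the gripper's body presses on something with over 40 N, if the wrist force passes 120 N, or if a joint passes its speed limit or range.

## Robot

A 7-joint arm with a two-finger parallel gripper is mounted at the origin on a cart in front of the work surface, level with it; the furniture and walls round the work are solid. World frame = base frame: x ahead of the robot, y to its left, z up, the work surface at z = 0. Lengths are in mm, angles in rad, forces in N, time in s.
With the tool pointing down it reaches from about 425 to 875 mm from the base axis. Payload 4.7 kg.
Tool frame: the origin (TCP) lies between the finger pads; the fingertips stand 14 mm ahead of it and the grasp point (between the pads) lies 5 mm behind it (manip.tips_ahead is the distance from the TCP to the fingertips, in mm); z points along the fingers, y is the line along which they close (so a half turn about z gives the same grasp; the last joint's range is limited). The gripper opens to 87 mm and grips with 3 to 60 N. Pads are 19 mm wide; open, the fingers measure 117 mm over their backs; the gripper's body (75 mm by 190 mm) begins 51 mm behind the grasp point.
Start: joints at [-1.32, 0.321, -0.07, 1.45, 0.023, 1.371, -0.057], TCP at [152.511, 631.874, 236.587] pointing down, gripper open.
Joint ranges: [-2.86, 2.86], [-0.3, 2.09], [-1.38, 1.24], [0.06, 2.45], [-1.56, 4.7], [0.09, 2.05], [-2.69, 2.69]. Speed limits (rad/s): [2.57, 2.57, 3.14, 3.14, 3.14, 3.14, 3.14].

## Interface

Orientations are given as a unit quaternion [w, x, y, z].
In Python, from rig import manip gives the robot as it stands.
- The arm moves only by the tool carry_out, never from a script. Its argument "increments" is a list that holds one entry, the list of rows, each a list of 5 numbers: the shift along the tool's x, y, z each as a share of 0.02 m, from -1 to 1, then the turn about the tool's z as a share of 5 degrees, from -1 to 1, then the opening, from -1 (shut) to 1 (fully open), so that 0 is half open. In form: [[[tx, ty, tz, spin, hand], ...]]. A call has exactly 10 rows; each row shifts and turns the commanded pose from where the row before left it, along the tool's axes as they then stand; what a row does not reach is not made up. A row lasts 1/12 s, in which the tool goes at most 41.7 mm and 7.16 degrees, less where a joint would pass 70% of its speed; a pose out of reach is approached as far as the arm can. A call with a number of a shift or a turn outside -1 to 1 is refused whole. A call with a gripper value outside its range is refused whole. The fingers move at their own pace and stop on an object; "newtons" is the grip in N (left out, the last holds). Time passes only in rows, so rows that do not move let the fingers close, or fill a call up. It gives the time, the measured TCP pose, the force, the opening and the grip force at its end, in the units of the state.
- manip.read_state(): the state, without advancing time (a new reading comes with each control period).
- manip.grab_frame(name): name is "side" or "top" or "wrist"; returns a dict with "frame" (480x640x3 uint8, red, green, blue), "vfov" (degrees; the focal length in pixels is half the picture's height over the tangent of half this angle, whatever the lens; pixels are square), "cx", "cy" (the principal point, pixels), "view" (4x4, takes a point from world to camera coordinates); the wrist camera has in their place "mount" (4x4, takes a point from camera to tool coordinates, whose origin is the TCP and whose axes are the flange's). Camera axes: x right, y down, z forward; pixel columns grow to the right and rows downward; lengths in mm; the calibration is good to about 2 mm. A picture is of the moment at which its call begins: read the wrist's pose just before it. There is no depth.
- manip.close_job(): hands the job in; it is judged then, once.
The state is a dict: "time_s": time; "q": joint angles; "dq": joint speeds; "joint_efforts": joint torques, N m; "position": TCP position; "ee_rot": TCP orientation; "contact_force": force on the tool from outside, world axes, zero at the start; "moment": the same for the moment, N m; "finger_gap": opening from 0.0 (shut) to 1.0 (fully open); "grip_force": force on a finger pad.
Only numpy, scipy, OpenCV 4.12 (cv2) and the standard library are available. Lean on these libraries where they do the work, as an engineer would, in place of code of your own. Each camera call takes 0.05 s, during which the arm holds its last target. There are 200 camera calls.

## Working session

There is one attempt and no reset: what is moved stays moved. The work goes in short steps, Python scripts to look and compute and a tool call to move; the robot and the scene stay as the last step left them, time stands still between calls to the robot, and variables do not carry over. Pictures are saved under pics/ and viewed, at most 10 in all, crops included, and the job is handed in when it is done.

Besides the shell and the picture viewer there is one more tool, called as name(argument=value, ...), one argument or row to a line, values as JSON. carry_out: Moves the arm, as the interface text tells. Shift numbers are shares of 0.02 m and turn numbers shares of 5 degrees, none past 1 either way. Its arguments: {"type":"object","properties":{"increments":{"type":"array"},"newtons":{"type":"number"}},"required":["increments"]}

```bash
mkdir -p pics; cat > h.py <<'E'
import numpy as np,cv2
from rig import manip
def K(d):
    f=240/np.tan(np.radians(d["vfov"])/2); return f,d["cx"],d["cy"]
def ray(d,u,v):
    f,cx,cy=K(d); V=np.array(d["view"]); R=V[:3,:3]; o=-R.T@V[:3,3]
    r=R.T@np.array([(u-cx)/f,(v-cy)/f,1]); return o,r/np.linalg.norm(r)
def plane(d,u,v,z):
    o,r=ray(d,u,v); return o+r*(z-o[2])/r[2]
def tri(d1,p1,d2,p2):
    A=np.zeros((3,3));b=np.zeros(3);L=[]
    for d,p in((d1,p1),(d2,p2)):
        o,r=ray(d,*p);M=np.eye(3)-np.outer(r,r);A+=M;b+=M@o;L.append((M,o))
    x=np.linalg.solve(A,b); return x,[np.linalg.norm(M@(x-o)) for M,o in L]
E
python3 - <<'E'
from h import *
import pickle
s=manip.read_state();print({k:np.round(v,3) for k,v in s.items()},manip.tips_ahead)
D={}
for n in("side","top"):
    d=manip.grab_frame(n);D[n]=d;cv2.imwrite(f"pics/{n}0.png",d["frame"][:,:,::-1]);print(n,K(d),np.round(np.array(d["view"]),3).tolist())
pickle.dump(D,open("D0.pkl","wb"))
E
```

```text
{'time_s': np.float64(0.0), 'q': array([-1.32 ,  0.322, -0.07 ,  1.452,  0.023,  1.371, -0.057]), 'dq': array([-0.   , -0.001,  0.   ,  0.001, -0.001,  0.002,  0.001]), 'joint_efforts': array([ 0.0000e+00, -4.9128e+01, -4.0400e-01, -3.1253e+01, -6.4000e-02,
        4.4000e-02,  0.0000e+00]), 'position': array([152.394, 631.315, 235.439]), 'ee_rot': array([-0.   ,  0.118,  0.993, -0.001]), 'contact_force': array([ 0.175,  0.914, -0.817]), 'moment': array([0.035, 0.012, 0.054]), 'grip_force': np.float64(0.0), 'finger_gap': np.float64(0.997)} 14.0
side (np.float64(567.2256720251156), 323.7541851114282, 235.7067168063285) [[0.937, -0.349, 0.007, -483.279], [-0.222, -0.612, -0.759, 215.463], [0.269, 0.71, -0.651, 1529.175], [0.0, 0.0, 0.0, 1.0]]
top (np.float64(571.582269369228), 310.9848665414832, 241.86502099739164) [[0.003, -1.0, 0.007, -16.679], [-0.996, -0.004, -0.084, 534.02], [0.084, -0.007, -0.996, 1900.117], [0.0, 0.0, 0.0, 1.0]]
```

View pics/side0.png

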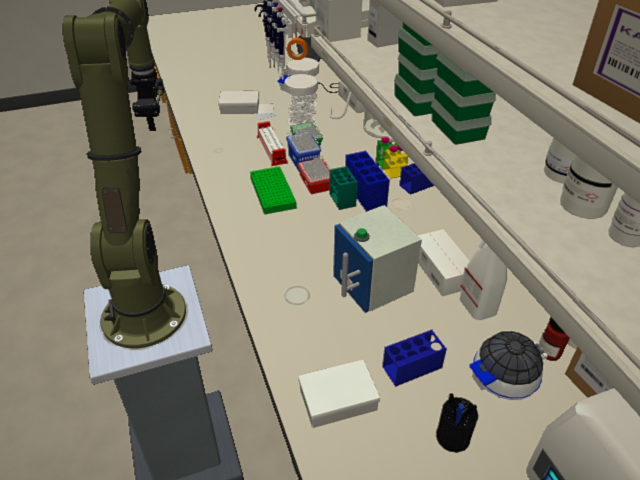

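View pics/top0.png

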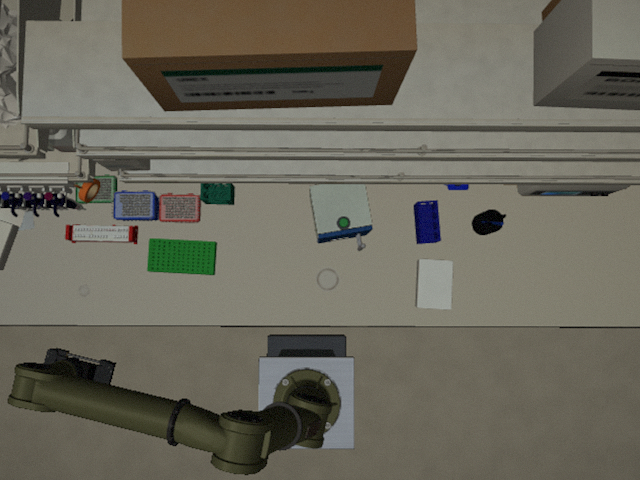

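Side view: the cabinet stands with its blue door shut, bar from (345,256) to (346,295), plunger at (362,235). Top view: plunger about (343,223), handle about (361,243), cabinet slightly turned. There are no obstacles in front of the door.

```bash
python3 - <<'E'
from h import *
import pickle
D=pickle.load(open("D0.pkl","rb"))
a=cv2.resize(D["side"]["frame"][200:320,320:430],None,fx=3.6,fy=3.6,interpolation=cv2.INTER_CUBIC)
b=cv2.resize(D["top"]["frame"][175:260,300:385],None,fx=4.6,fy=4.6,interpolation=cv2.INTER_CUBIC)
H=max(a.shape[0],b.shape[0]);f=lambda x:cv2.copyMakeBorder(x,0,H-x.shape[0],0,0,cv2.BORDER_CONSTANT)
o=np.hstack([f(a),f(b)]);print(o.shape);cv2.imwrite("pics/crop0.png",o[:,:,::-1])
P={}
for n,(r0,r1,c0,c1) in dict(side=(200,320,320,430),top=(175,260,300,385)).items():
    im=D[n]["frame"].astype(int)[r0:r1,c0:c1];R,G,B=im[...,0],im[...,1],im[...,2]
    g=(G>R+40)&(G>B+25);ys,xs=np.nonzero(g);P[n]=(xs.mean()+c0,ys.mean()+r0);print(n,"green",P[n],g.sum(),xs.min()+c0,xs.max()+c0,ys.min()+r0,ys.max()+r0)
    bl=((B>R+40)&(B>G+15)).astype(np.uint8);k=cv2.findContours(bl,0,2)[0];k=max(k,key=cv2.contourArea)
    print("blue",cv2.approxPolyDP(k,2.5,True).reshape(-1,2)+[c0,r0])
print(tri(D["side"],P["side"],D["top"],P["top"]))
E
```

```text
(432, 787, 3)
side green (np.float64(360.25531914893617), np.float64(231.47872340425533)) 94 335 366 200 238
blue [[335 225]
 [335 276]
 [340 282]
 [341 254]
 [344 251]
 [349 253]
 [348 272]
 [359 268]
 [361 273]
 [350 278]
 [354 282]
 [358 280]
 [360 285]
 [348 291]
 [366 311]
 [372 260]
 [339 225]]
top green (np.float64(343.2857142857143), np.float64(222.125)) 56 340 347 218 226
blue [[371 226]
 [319 234]
 [319 237]
 [368 230]]
(array([ 575.92059669, -110.31342265,  218.59103785]), [np.float64(2.1842033025987804), np.float64(2.18420330259871)])
```

View pics/crop0.png

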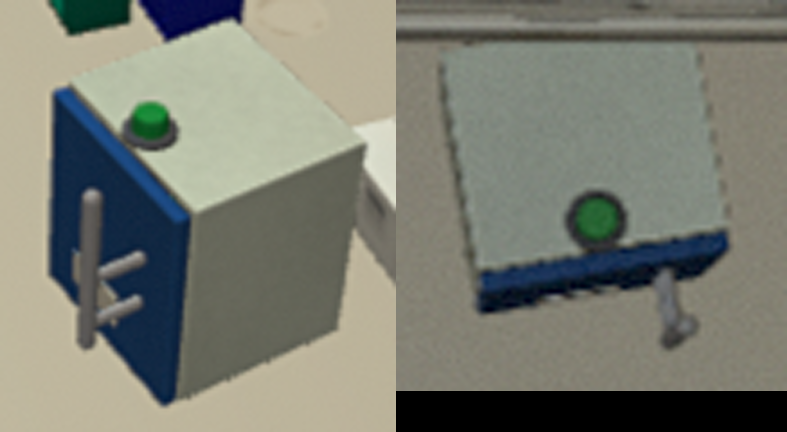

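```bash
python3 - <<'E'
from h import *
import pickle
D=pickle.load(open("D0.pkl","rb"));S,T=D["side"],D["top"]
s=lambda x,y:(320+x/3.6-.5,200+y/3.6-.5)
t=lambda x,y:(300+(x-396)/4.6-.5,175+y/4.6-.5)
for n,a,b in(("plunger",s(150,109),t(597,219)),("bartop",s(91,193),t(688,324)),("barbot",s(87,344),t(673,341)),("doorR",s(188,212),t(727,235)),("doorL",s(72,88),t(483,273))):
    p,e=tri(S,a,T,b);print(n,p.round(1),np.round(e[0],1),"planes z",{z:(plane(S,*a,z).round(0)[:2],plane(T,*b,z).round(0)[:2]) for z in(85,200,215,220)})
c=[plane(S,*s(*q),200)[:2] for q in((238,20),(365,147),(193,211),(72,86))];print(np.round(c,1))
E
```

```text
plunger [ 576.7 -110.2  223.8] 0.8 planes z {85: (array([648.,  40.]), array([ 594., -119.])), 200: (array([588., -84.]), array([ 580., -112.])), 215: (array([ 581., -101.]), array([ 578., -111.])), 220: (array([ 578., -106.]), array([ 578., -111.]))}
bartop [ 507.8 -170.3  215.6] 1.4 planes z {85: (array([564., -39.]), array([ 519., -184.])), 200: (array([ 513., -154.]), array([ 510., -172.])), 215: (array([ 507., -169.]), array([ 509., -171.])), 220: (array([ 504., -174.]), array([ 509., -170.]))}
barbot [ 507.5 -174.1   69.1] 1.0 planes z {85: (array([ 500., -188.]), array([ 507., -173.])), 200: (array([ 457., -288.]), array([ 499., -162.])), 215: (array([ 451., -301.]), array([ 498., -161.])), 220: (array([ 449., -305.]), array([ 498., -160.]))}
doorR [ 568.8 -197.9  202.4] 0.9 planes z {85: (array([626., -85.]), array([ 583., -212.])), 200: (array([ 569., -195.]), array([ 570., -198.])), 215: (array([ 562., -210.]), array([ 568., -197.])), 220: (array([ 559., -215.]), array([ 568., -196.]))}
doorL [545.1 -36.5 195. ] 0.8 planes z {85: (array([598.,  87.]), array([555., -38.])), 200: (array([543., -42.]), array([544., -36.])), 215: (array([536., -59.]), array([542., -36.])), 220: (array([534., -65.]), array([542., -36.]))}
[[ 694.7   -9.1]
 [ 716.7 -176.2]
 [ 572.8 -195.7]
 [ 544.3  -40.1]]
```

Bar axis is about (507,-171), top z≈215. Door yaw is about 8.5° and the hinge about (540,-38), which matches the given offsets. I'll grasp from above with the fingers closing along the door normal, and start by turning to the cabinet's axes.

carry_out(
  increments=[
    [[0,0,-0.2,1,-0.08],[0,0,-0.2,1,-0.08],[0,0,-0.2,1,-0.08],[0,0,-0.2,1,-0.08],[0,0,-0.2,1,-0.08],[0,0,-0.2,1,-0.08],[0,0,-0.2,1,-0.08],[0,0,-0.2,1,-0.08],[0,0,-0.2,1,-0.08],[0,0,-0.2,1,-0.08]],
  ],
)

```text
time_s: 0.93
position: [152.4, 631.6, 276.1]
ee_rot: [0.0, 0.529, 0.849, -0.001]
contact_force: [0.4, 0.5, -0.2]
finger_gap: 0.471
grip_force: 0.0
```

carry_out(
  increments=[
    [[0,0,0,1,-0.08],[0,0,0,1,-0.08],[0,0,0,1,-0.08],[0,0,0,0.6,-0.08],[0,1,0,0,-0.08],[0,1,0,0,-0.08],[0,1,0,0,-0.08],[0,1,0,0,-0.08],[0,1,0,0,-0.08],[0,1,0,0,-0.08]],
  ],
)

```text
time_s: 1.77
position: [272.0, 649.3, 275.9]
ee_rot: [0.0, 0.653, 0.757, -0.001]
contact_force: [-0.0, -0.2, 0.4]
finger_gap: 0.46
grip_force: 0.0
```

carry_out(
  increments=[
    [[-1,1,0,0,-0.08],[-1,1,0,0,-0.08],[-1,1,0,0,-0.08],[-1,1,0,0,-0.08],[-1,1,0,0,-0.08],[-1,0.6,0,0,-0.08],[-1,0,0,0,-0.08],[-1,0,0,0,-0.08],[-1,0,0,0,-0.08],[-1,0,0,0,-0.08]],
  ],
)

```text
time_s: 2.6
position: [411.3, 466.8, 275.9]
ee_rot: [0.0, 0.653, 0.757, -0.001]
contact_force: [0.4, -0.2, -0.6]
finger_gap: 0.461
grip_force: 0.0
```

carry_out(
  increments=[
    [[-1,0,0,0,-0.08],[-1,0,0,0,-0.08],[-1,0,0,0,-0.08],[-1,0,0,0,-0.08],[-1,0,0,0,-0.08],[-1,0,0,0,-0.08],[-1,0,0,0,-0.08],[-1,0,0,0,-0.08],[-1,0,0,0,-0.08],[-1,0,0,0,-0.08]],
  ],
)

```text
time_s: 3.43
position: [440.5, 269.1, 276.2]
ee_rot: [-0.0, 0.653, 0.757, -0.0]
contact_force: [0.4, 0.8, -0.0]
finger_gap: 0.46
grip_force: 0.0
```

carry_out(
  increments=[
    [[-1,0,0,0,-0.08],[-1,0,0,0,-0.08],[-1,0,0,0,-0.08],[-1,0,0,0,-0.08],[-1,0,0,0,-0.08],[-1,0,0,0,-0.08],[-1,0,0,0,-0.08],[-1,0,0,0,-0.08],[-1,0,0,0,-0.08],[-1,0,0,0,-0.08]],
  ],
)

```text
time_s: 4.27
position: [469.8, 71.3, 276.3]
ee_rot: [-0.0, 0.653, 0.757, -0.0]
contact_force: [0.7, -0.5, 0.3]
finger_gap: 0.457
grip_force: 0.0
```

carry_out(
  increments=[
    [[-1,0,0,0,-0.08],[-1,0,0,0,-0.08],[-1,0,0,0,-0.08],[-1,0,0,0,-0.08],[-1,0,0,0,-0.08],[-1,0,0,0,-0.08],[-1,0,0,0,-0.08],[-1,0,0,0,-0.08],[-1,0,0,0,-0.08],[0,0,0,0,-0.08]],
  ],
)

```text
time_s: 5.1
position: [495.9, -110.5, 276.5]
ee_rot: [0.001, 0.656, 0.755, -0.001]
contact_force: [0.1, 0.0, 0.9]
finger_gap: 0.462
grip_force: 0.0
```

```bash
python3 - <<'E'
from h import *
import pickle
s=manip.read_state();w=manip.grab_frame("wrist");print(np.round(s["position"],1),np.round(s["ee_rot"],3),np.round(s["q"],2),s["time_s"],K(w),np.round(w["mount"],3).tolist())
pickle.dump((s,w),open("W1.pkl","wb"));cv2.imwrite("pics/w1.png",w["frame"][:,:,::-1])
E
```

```text
[ 495.9 -110.5  276.5] [ 0.001  0.656  0.755 -0.001] [-0.58 -0.03  0.74  1.76  0.02  1.4   0.3 ] 5.1 (np.float64(431.02243690778073), 322.9647419421681, 235.24310547436818) [[-0.001, -0.96, -0.279, 75.692], [1.0, -0.001, 0.001, -0.482], [-0.001, -0.279, 0.96, -147.987], [0.0, 0.0, 0.0, 1.0]]
```

View pics/w1.png

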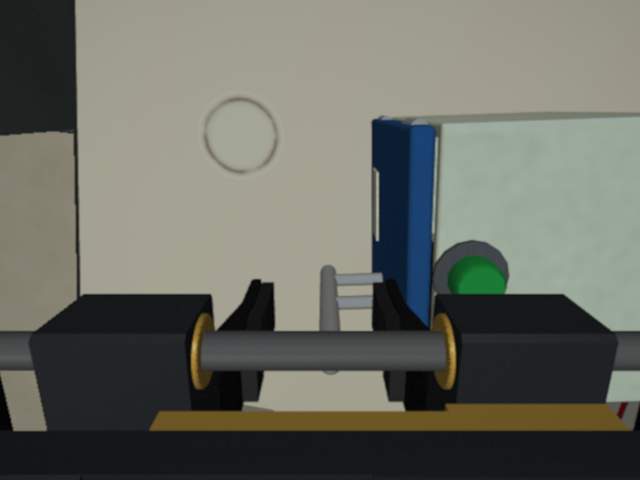

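Wrist view: the bar lies between the open fingers' columns, lower end at (328,268) and top near (331,370). The door's top edge runs straight down near column 432, so the tool is aligned to within about 1°.

```bash
cat >> h.py <<'E'
from scipy.spatial.transform import Rotation as Ro
def wray(s,w,u,v):
    f,cx,cy=K(w);M=np.array(w["mount"]);q=s["ee_rot"];R=Ro.from_quat([q[1],q[2],q[3],q[0]]).as_matrix()
    o=R@M[:3,3]+np.array(s["position"]);r=R@M[:3,:3]@np.array([(u-cx)/f,(v-cy)/f,1]);return o,r
def wpl(s,w,u,v,z):
    o,r=wray(s,w,u,v);return o+r*(z-o[2])/r[2]
def intool(s,p):
    q=s["ee_rot"];R=Ro.from_quat([q[1],q[2],q[3],q[0]]).as_matrix();return R.T@(np.array(p)-np.array(s["position"]))
E
python3 - <<'E'
from h import *
import pickle
s,w=pickle.load(open("W1.pkl","rb"))
for n,u,v,z in(("top",331,368,215),("bot",328,270,73),("plunger",476,278,220),("edgeTop",434,126,200),("edgeBot",431,320,200),("f",411,126,200),("f2",413,200,200)):
    p=wpl(s,w,u,v,z);print(n,p.round(1),intool(s,p).round(1))
print(intool(s,[507.3,-171,215]))
E
```

```text
top [ 508.8 -171.4  215. ] [-62.    4.2  61.6]
bot [ 508.4 -167.6   73. ] [-57.8   4.3 203.6]
plunger [ 573.7 -106.   220. ] [-6.4 77.6 56.5]
edgeTop [541.7 -35.5 200. ] [68.  55.9 76.3]
edgeBot [ 562.9 -141.9  200. ] [-40.3  62.   76.5]
f [530.2 -37.1 200. ] [68.  44.3 76.3]
f2 [538.8 -74.3 200. ] [30.  47.5 76.4]
[-61.37213809   2.77122918  61.61149346]
```

carry_out(
  increments=[
    [[-0.8,0.1,0,0,-0.08],[-0.8,0.09,0,0,-0.08],[-0.8,0,0,0,-0.08],[-0.65,0,0,0,-0.08],[0,0,0.4,0,-0.08],[0,0,0.5,0,-0.08],[0,0,0.5,0,-0.08],[0,0,0.5,0,-0.08],[0,0,0.5,0,-0.08],[0,0,0,0,-0.08]],
  ],
)

```text
time_s: 5.98
position: [507.7, -164.1, 225.8]
ee_rot: [-0.002, 0.653, 0.758, -0.001]
contact_force: [-0.3, -0.4, 0.1]
finger_gap: 0.459
grip_force: 0.0
```

```bash
python3 - <<'E'
from h import *
s=manip.read_state();w=manip.grab_frame("side");print(np.round(s["position"],1),np.round(s["ee_rot"],3),np.round(s["contact_force"],1))
a=cv2.resize(w["frame"][170:330,300:460],None,fx=3.6,fy=3.6,interpolation=cv2.INTER_CUBIC)
cv2.imwrite("pics/s2.png",a[:,:,::-1])
E
```

```text
[ 507.7 -164.1  225.8] [-0.002  0.653  0.758 -0.001] [-0.3 -0.4  0.1]
```

View pics/s2.png

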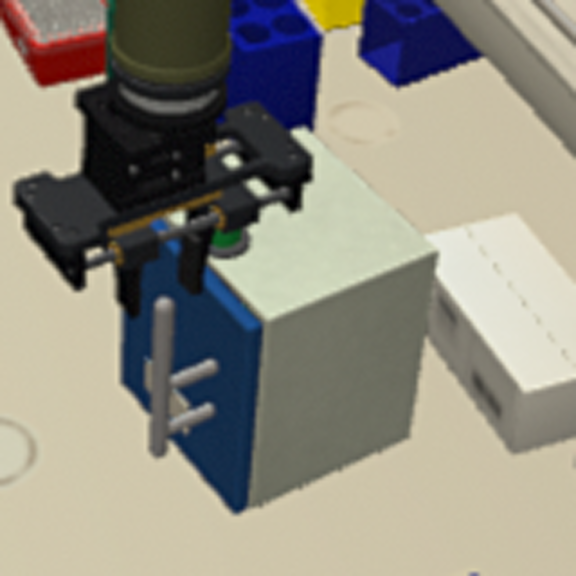

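Side view: the fingers straddle the bar line just above its top. The TCP is about 6.5 mm short along the door, so I'll correct that and descend.

carry_out(
  increments=[
    [[-0.33,0,0,0,-0.08],[0,0,0,0,-0.08],[0,0,0.4,0,-0.08],[0,0,0.4,0,-0.08],[0,0,0.4,0,-0.08],[0,0,0.4,0,-0.08],[0,0,0.4,0,-0.08],[0,0,0.25,0,-0.08],[0,0,0,0,-0.08],[0,0,0,0,-0.08]],
  ],
)

```text
time_s: 6.87
position: [509.9, -172.0, 183.2]
ee_rot: [-0.0, 0.653, 0.757, -0.0]
contact_force: [-0.4, -0.7, -0.4]
finger_gap: 0.461
grip_force: 0.0
```

carry_out(
  increments=[
    [[0,0,0,0,-1],[0,0,0,0,-1],[0,0,0,0,-1],[0,0,0,0,-1],[0,0,0,0,-1],[0,0,0,0,-1],[0,0,0,0,-1],[0,0,0,0,-1],[0,0,0,0,-1],[0,0,0,0,-1]],
  ],
  newtons=25,
)

```text
time_s: 7.7
position: [509.4, -172.3, 183.7]
ee_rot: [-0.0, 0.653, 0.757, -0.0]
contact_force: [-4.8, -0.6, 4.8]
finger_gap: 0.152
grip_force: 25.0
```

carry_out(
  increments=[
    [[0,-0.1,0,0,-1],[0,-0.1,0,0,-1],[0,-0.1,0,0,-1],[0,-0.1,0,0,-1],[0,-0.1,0,0,-1],[0,0,0,0,-1],[0,0,0,0,-1],[0,0,0,0,-1],[0,0,0,0,-1],[0,0,0,0,-1]],
  ],
  newtons=40,
)

```text
time_s: 8.53
position: [502.3, -170.7, 183.8]
ee_rot: [0.001, 0.653, 0.758, 0.002]
contact_force: [5.4, 4.9, -1.2]
finger_gap: 0.151
grip_force: 40.0
```

carry_out(
  increments=[
    [[0,-0.1,0,0,-1],[0,-0.1,0,0,-1],[0,-0.1,0,0,-1],[0,-0.1,0,0,-1],[0,-0.1,0,0,-1],[0,0,0,0,-1],[0,0,0,0,-1],[0,0,0,0,-1],[0,0,0,0,-1],[0,0,0,0,-1]],
  ],
)

```text
time_s: 9.37
position: [493.5, -168.6, 183.6]
ee_rot: [-0.0, 0.651, 0.759, 0.004]
contact_force: [7.0, 11.8, -0.7]
finger_gap: 0.152
grip_force: 40.0
```

The door came: the handle has moved about 16 mm, well past the 4 mm of play, at low force, so the catch is not holding. I'll leave the plunger alone and swing the door along its arc.

carry_out(
  increments=[
    [[0.1,0,0,0.5,-1],[0.1,0,0,0.5,-1],[0.1,0,0,0.4,-1],[0.12,-0.27,0,0.5,-1],[0.12,-0.27,0,0.5,-1],[0.12,-0.27,0,0.5,-1],[0.12,-0.27,0,0.5,-1],[0,0,0,0,-1],[0,0,0,0,-1],[0,0,0,0,-1]],
  ],
)

```text
time_s: 10.2
position: [469.1, -157.4, 183.6]
ee_rot: [-0.0, 0.757, 0.653, 0.001]
contact_force: [1.2, 4.8, 1.8]
finger_gap: 0.151
grip_force: 40.0
```

```bash
cat >> h.py <<'E'
def door(s,psi=9.,hd=(508.5,-171.)):
    # radial error and door angle from the measured TCP, shut handle hd
    c,n=np.cos(np.radians(psi)),np.sin(np.radians(psi));R=np.array([[c,-n],[n,c]])
    hinge=np.array(hd)+R@[53,127];v=R.T@(np.array(s["position"][:2])-hinge)
    th=np.degrees(np.arctan2(-127,-53)-np.arctan2(v[1],v[0]));q=s["ee_rot"]
    yaw=np.degrees(2*np.arctan2(q[2],q[1]))-90
    return dict(hinge=hinge.round(1),theta=th.round(1),r=np.linalg.norm(v).round(1),toolturn=(psi-yaw).round(1))
E
python3 -c "
from h import *
s=manip.read_state();print(door(s),np.round(s['position'],1),np.round(s['contact_force'],1))"
```

```text
{'hinge': array([541. , -37.3]), 'theta': np.float64(17.2), 'r': np.float64(139.9), 'toolturn': np.float64(17.4)} [ 469.1 -157.4  183.6] [1.2 4.8 1.8]
```

carry_out(
  increments=[
    [[0.16,-0.27,0,0.5,-1],[0.14,-0.27,0,0.5,-1],[0.12,-0.27,0,0.5,-1],[0.12,-0.27,0,0.5,-1],[0.12,-0.27,0,0.5,-1],[0.12,-0.27,0,0.5,-1],[0.12,-0.27,0,0.5,-1],[0.12,-0.27,0,0.5,-1],[0,0,0,0,-1],[0,0,0,0,-1]],
  ],
)

```text
time_s: 11.03
position: [433.2, -127.6, 183.6]
ee_rot: [0.001, 0.859, 0.511, -0.0]
contact_force: [-1.7, -1.7, 3.4]
finger_gap: 0.147
grip_force: 40.0
```

```bash
python3 -c "
from h import *
s=manip.read_state();print(door(s),np.round(s['position'],1),np.round(s['contact_force'],1),np.round(s['q'],2))"
```

```text
{'hinge': array([541. , -37.3]), 'theta': np.float64(36.4), 'r': np.float64(140.6), 'toolturn': np.float64(37.5)} [ 433.2 -127.6  183.6] [-1.7 -1.7  3.4] [-0.55 -0.13  0.74  2.01  0.09  1.22 -0.35]
```

carry_out(
  increments=[
    [[0.12,-0.27,0,0.5,-1],[0.12,-0.27,0,0.5,-1],[0.12,-0.27,0,0.5,-1],[0.12,-0.27,0,0.5,-1],[0.12,-0.27,0,0.5,-1],[0.12,-0.27,0,0.5,-1],[0.12,-0.27,0,0.5,-1],[0,0,0,0,-1],[0,0,0,0,-1],[0,0,0,0,-1]],
  ],
)

```text
time_s: 11.87
position: [411.3, -92.6, 183.6]
ee_rot: [0.0, 0.927, 0.374, -0.002]
contact_force: [-6.4, -3.7, 7.8]
finger_gap: 0.146
grip_force: 40.0
```

```bash
python3 - <<'E'
from h import *
s=manip.read_state();print(door(s),np.round(s['position'],1),np.round(s['contact_force'],1),np.round(s['q'],2),np.round(s['dq'],3))
a=manip.grab_frame("side")["frame"][170:340,270:440];b=manip.grab_frame("top")["frame"][150:320,260:430]
cv2.imwrite("pics/e.png",cv2.resize(np.hstack([a,b]),None,fx=2.3,fy=2.3,interpolation=cv2.INTER_CUBIC)[:,:,::-1])
E
```

```text
{'hinge': array([541. , -37.3]), 'theta': np.float64(53.2), 'r': np.float64(141.0), 'toolturn': np.float64(55.1)} [411.3 -92.6 183.6] [-6.4 -3.7  7.8] [-0.54 -0.2   0.63  2.07  0.12  1.24 -0.76] [-0.     0.002  0.003 -0.     0.     0.001 -0.001]
```

View pics/e.png

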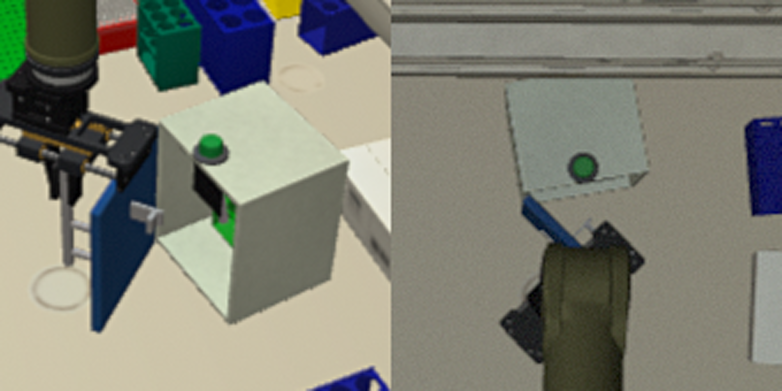

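The picture shows the door about 53° open, the bar still between the fingers and the plunger out. I'll let it rest, confirm nothing moves, and hand in.

carry_out(
  increments=[
    [[0,0,0,0,-1],[0,0,0,0,-1],[0,0,0,0,-1],[0,0,0,0,-1],[0,0,0,0,-1],[0,0,0,0,-1],[0,0,0,0,-1],[0,0,0,0,-1],[0,0,0,0,-1],[0,0,0,0,-1]],
  ],
)

```text
time_s: 12.8
position: [411.4, -92.7, 183.6]
ee_rot: [0.0, 0.927, 0.374, -0.002]
contact_force: [-7.3, -2.3, 7.4]
finger_gap: 0.152
grip_force: 40.0
```

```bash
python3 -c "
from h import *
s=manip.read_state();d=door(s);print(d,s['grip_force'])
if d['theta']>50 and s['grip_force']>30: print(manip.close_job())"
```

```text
{'hinge': array([541. , -37.3]), 'theta': np.float64(53.2), 'r': np.float64(140.9), 'toolturn': np.float64(55.1)} 40.00615082681179
the job is handed in; nothing more can be done
None
```

The catch was not holding: the door came on the first tug, so I left the plunger alone, swung the door to about 53° open, and handed in at 12.8 s with the gripper still holding the handle and the door at rest.

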